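Index a roller drive flange and lock it with the key

TASK

Turn the drive flange by pushing its blue rim dogs until its notch faces the yellow mark on the key block, then slide the brass key by its red post fully home into the notch, so that the flange is locked, and let go. Feel your way gently: no push on the flange or the fixture may exceed about 25 N. The flange must stay flat on its spigot, and the ink tin, ink knife and spare bearing stay where they are.

Things in the scene. Friction and masses are not known exactly. Their poses are not given: they have to be found in the camera images.
- fixture: Green setting fixture, fixed to the bench: plate 12 mm thick, x -70 to +155 mm, y +-67 mm; z up. Origin on the bench below the axis of its spigot (30 mm diameter, 10 mm high). It carries the key block, clamped radially, pointing at the spigot axis, anywhere within 0.3 rad (17 degrees) either side of fixture +x. That angle is not measured: see it or find it by touch (on the red post).
- flange: Loose steel flange, about 0.7 kg, 115 mm diameter, flat on the plate over the spigot, 1.5 mm radial play. Origin on its axis at its underside (12 mm above the bench), z up, x through the notch. Top 20 mm above the origin (23 mm within 30 mm of the axis). It drags on the plate: 2 to 8 N at a dog turns it, either way, without limit, and it stays where left. The notch may start anywhere but near the mark.
- notch (a point): Centre of the notch mouth: 57 mm from the flange axis, 20 mm above its origin. The notch is 14 mm wide, cut in the steel rim from 44 to 57 mm radius.
- dog (a point): Top centre of the blue dog at +90 degrees (anticlockwise from above) from the notch. Like dogs stand at 180 and -90 degrees. Each stands upright on the rim, 12 mm wide along it, 42 to 57 mm from the flange axis, from the flange top (32 mm above the bench) to 57 mm above the bench.
- key (a joint): Travel of the brass key in its block towards the spigot axis, m: 0 drawn back, 0.024 home at a hard stop. Slides stiffly (3 N), stays where left. Push its red upright post: 16 mm diameter, 27 to 66 mm above the bench, 116 mm from the spigot axis at travel 0. Tongue 12 mm wide, nose corners rounded 2.5 mm; meets the rim at 0.014. It centres the flange over the last 2 mm; further off it jams on the rim.
- block_zero (a point): Nominal place of the key block, fixed on the fixture: on its +x, 80 mm from the spigot axis, 36 mm above the bench. The true block with the yellow stripe lies up to 0.3 rad round the spigot axis either side of it. Block: bridge 74 to 86 mm from the axis, 36 mm wide, top 36 mm high; behind it to 126 mm two rails beside the key, 35 mm wide over all, top 28 mm high.
- ink_tin: Closed ink tin, 76 mm diameter, 75 mm high, origin under its centre, z up. Leave alone.
- ink_knife: Ink knife lying flat along its own x, handle to -x, about 250 mm long. Leave alone.
- bearing: Spare bearing ring, 52 mm outside diameter, 15 mm high, origin under its centre. Leave alone.
Mind the look-alikes: they are no part of the job. What is meant by the flange is not brown or pink, and is the smaller of those in its own colour.

How it is judged:
By the outcome, as a careful person would: the job done as asked, in the order asked, and still so for the second after the job is handed in, with the robot touching nothing.
It also fails if it takes over 72 s, if anything falls off the work surface, if the arm or the gripper's body presses on something with over 40 N, if the wrist force passes 120 N, or if a joint passes its speed limit or range.

ROBOT

A 6-joint arm with a two-finger parallel gripper is mounted at the origin on the work surface. World frame = base frame: x ahead of the robot, y to its left, z up, the work surface at z = 0. Lengths are in m, angles in rad, forces in N, time in s.
With the tool pointing down it reaches from about 0.35 to 0.975 m from the base axis. Payload 4.9 kg.
Tool frame: the origin (TCP) lies on the front face of the gripper's body, between the roots of the fingers; the fingertips stand 73 mm ahead of it and the grasp point (between the pads) lies 54 mm ahead of it (tip_extent is the distance from the TCP to the fingertips, in m); y points along the fingers, x is the direction in which the jaws open and shut, and the axes are right-handed (so a half turn about y gives the same grasp; the last joint's range is limited). The gripper opens to 85 mm and grips with 20 to 120 N. Pads are 22 mm wide; open, the fingers measure 114 mm over their backs; the gripper's body (76 mm by 85 mm) begins 54 mm behind the grasp point. The pads swing forward as they close: fully open they stand 13 mm farther back than shut.
Start: joints at [-0.119, 0.053, 1.613, -0, 1.476, -0.119], TCP at [0.625, 0, 0.304] pointing down, gripper open.
Joint ranges: [-3.01, 3.01], [-1.01, 2.22], [0.06, 2.58], [-1.02, 4.17], [0.09, 2.62], [-3.14, 3.14]. Speed limits (rad/s): [2.57, 2.57, 3.14, 3.14, 3.14, 3.14].

INTERFACE

Orientations are given as a unit quaternion [w, x, y, z].
In Python, from plant import state, grab_frame, camera_info, job_done, tip_extent gives the robot as it stands.
- The arm moves only by the tool carry_out, never from a script. Its argument "rows" is a list that holds one entry, the list of rows, each a list of 7 numbers: the turn, a rotation vector about the world's x, y, z as a fraction of full scale, then the shift along the world's x, y, z as a fraction of full scale, then the finger opening in mm, from 0 to 85.4. A call has 1 to 5 rows; each row shifts and turns the commanded pose from where the row before left it; what a row does not reach is not made up. Full scale, the value 1, is 40 mm for a shift and 4 degrees for a turn. A row lasts 1/10 s, in which the tool goes at most 50 mm and 8.59 degrees, less where a joint would pass 70% of its speed; a pose out of reach is approached as far as the arm can. A call with a number of a shift or a turn outside -1 to 1 is refused whole. A call with a gripper value outside its range is refused whole. The fingers move at their own pace and stop on an object; the grip force is fixed at half the most. Time passes only in rows, so rows that do not move let the fingers close. It gives the time, the measured TCP pose, the force and the opening at its end, in the units of the state.
- state(): the state, without advancing time (a new reading comes with each control period).
- grab_frame(name): name is "scene" or "side" or "wrist"; returns the picture (384x512x3 uint8, blue, green, red); there is no depth.
- camera_info(name): a dict with "intrinsics" (3x3 intrinsics, pixels), "xyz" and "rotation" of the camera in the world; the wrist camera has in their place "tool_from_camera" (4x4, takes a point from camera to tool coordinates, whose origin is the TCP and whose axes are the tool frame's). Camera axes: x right, y down, z forward; pixel columns grow to the right and rows downward; lengths in m; the calibration is good to about 2 mm. The wrist camera is an equidistant fisheye: a pixel r from the principal point sees the ray r / f radians off the axis. A picture is of the moment at which its call begins: read the wrist's pose just before it. camera_info takes no time and is no camera call.
- job_done(): hands the job in, once; it reports no verdict.
The state is a dict: "time": time; "joint_pos": joint angles; "joint_vel": joint speeds; "joint_efforts": joint torques, N m; "tool_pos": TCP position; "tool_rot": TCP orientation; "contact_force": force on the tool from outside, world axes, zero at the start; "ft_torque": the same for the moment, N m; "gripper_width": opening from 0.0 (shut) to 1.0 (fully open).
Only numpy, scipy, OpenCV 4.12 (cv2) and the standard library are available. Lean on these libraries where they do the work, as an engineer would, in place of code of your own. Each camera call takes 0.05 s, during which the arm holds its last target.

## Working session

There is one attempt and no reset: what is moved stays moved. The work goes in short steps, Python scripts to look and compute and a tool call to move; the robot and the scene stay as the last step left them, time stands still between calls to the robot, and variables do not carry over. Pictures are saved under pics/ and viewed, and the job is handed in when it is done.

Besides the shell and the picture viewer there is one more tool, called after "Call:" as name([rows], argument=value, ...), one row to a line, values as JSON. carry_out: Moves the arm, as the interface text tells. Shift numbers are shares of 40 mm and turn numbers shares of 4 degrees, none past 1 either way. Its arguments: {"type":"object","properties":{"rows":{"type":"array"}},"required":["rows"]}

```bash
mkdir -p pics; ls
python3 - <<'E'
from plant import *
import cv2
s=state(); print(s)
for n in ["scene","side","wrist"]:
    cv2.imwrite(f"pics/{n}0.png",grab_frame(n)); print(n,camera_info(n))
print(tip_extent)
E
```

```text
pics
{'time': 0.0, 'joint_pos': array([-1.19019233e-01,  5.33578647e-02,  1.61428793e+00,  4.73638175e-06,
        1.47599978e+00, -1.18976120e-01]), 'joint_vel': array([ 0.00090725, -0.00086247,  0.00073393,  0.00036455, -0.00198005,
        0.00097275]), 'joint_efforts': array([ 2.70554956e-04, -3.93670499e+01, -3.70175600e+01, -1.62778279e-04,
        6.93513779e-03, -6.06393527e-06]), 'tool_pos': array([6.24527720e-01, 4.58553638e-05, 3.02665868e-01]), 'tool_rot': array([ 7.07194231e-01, -7.07018586e-01,  7.35890841e-04,  7.05084937e-04]), 'contact_force': array([ 0.5964279 ,  0.00952976, -0.03821198]), 'ft_torque': array([-0.01645761,  0.01741792, -0.03896128]), 'gripper_width': 1.0013979053707442}
scene {'intrinsics': array([[388.49130522,   0.        , 252.83530893],
       [  0.        , 388.49130522, 189.25071062],
       [  0.        ,   0.        ,   1.        ]]), 'xyz': array([1.10489392, 0.31021592, 0.61997759]), 'rotation': array([-0.22316254,  0.47795275,  0.77597643, -0.34586158])}
side {'intrinsics': array([[392.1142602 ,   0.        , 252.98369883],
       [  0.        , 392.1142602 , 195.98152944],
       [  0.        ,   0.        ,   1.        ]]), 'xyz': array([ 0.15822335, -0.32324741,  0.65915054]), 'rotation': array([-0.33175611,  0.85728485, -0.3692831 ,  0.13649382])}
wrist {'intrinsics': array([[297.31863964,   0.        , 255.72291069],
       [  0.        , 297.31863964, 187.83445882],
       [  0.        ,   0.        ,   1.        ]]), 'tool_from_camera': array([[ 9.99999963e-01,  2.42310356e-04,  1.23150457e-04,
         6.71377674e-04],
       [-5.09714845e-05, -2.77864134e-01,  9.60620383e-01,
        -7.00588486e-02],
       [ 2.66987362e-04, -9.60620354e-01, -2.77864111e-01,
         7.12465452e-02],
       [ 0.00000000e+00,  0.00000000e+00,  0.00000000e+00,
         1.00000000e+00]])}
0.0726
```

View images.

View pics/scene0.png

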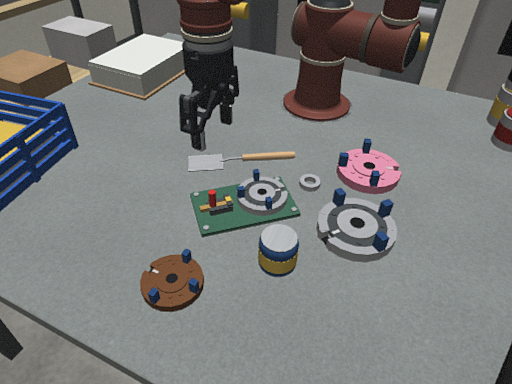

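View pics/side0.png

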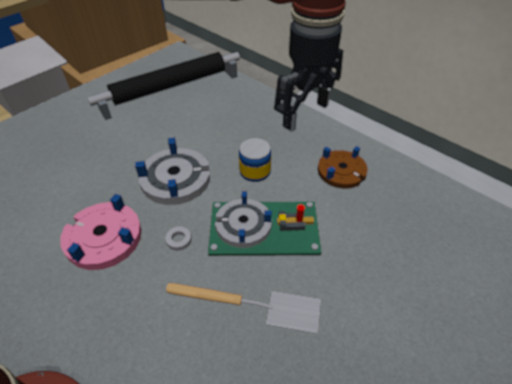

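View pics/wrist0.png

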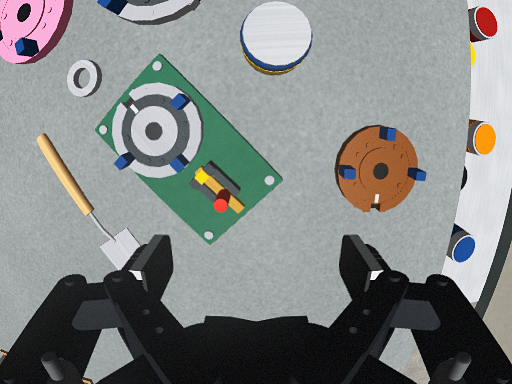

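Flange candidates in the scene view are small grey on the green plate (262,193), large grey (357,223), pink (369,168) and brown (172,281). The target is neither brown nor pink and is the smaller grey one, so it is the one on the green fixture. Next I check it in a close crop and measure.

```bash
cat > h.py <<'E'
import numpy as np, cv2
from plant import *
from scipy.spatial.transform import Rotation as R
def q(w): return R.from_quat([w[1],w[2],w[3],w[0]])
def pose():
    s=state(); return np.array(s['tool_pos']),q(s['tool_rot'])
def ray(name,uv,P=None):
    c=camera_info(name);K=c['intrinsics'];u,v=uv
    x=(u-K[0,2])/K[0,0];y=(v-K[1,2])/K[1,1]
    if name=='wrist':
        r=np.hypot(x,y);d=np.array([x/r*np.sin(r),y/r*np.sin(r),np.cos(r)]) if r>0 else np.array([0,0,1.])
        T=c['tool_from_camera'];p,Rt=P
        return p+Rt.apply(T[:3,3]),Rt.apply(T[:3,:3]@d)
    return np.array(c['xyz']),q(c['rotation']).apply([x,y,1.])
def onz(name,uv,z,P=None):
    o,d=ray(name,uv,P);return (o+d*(z-o[2])/d[2])[:2]
def cross(rs):
    A=0;b=0
    for o,d in rs:
        d=d/np.linalg.norm(d);M=np.eye(3)-np.outer(d,d);A=A+M;b=b+M@o
    return np.linalg.solve(A,b)
def proj(name,X,P=None):
    c=camera_info(name);K=c['intrinsics'];X=np.array(X)
    if name=='wrist':
        T=c['tool_from_camera'];p,Rt=P
        l=T[:3,:3].T@(Rt.inv().apply(X-p)-T[:3,3])
        r=np.hypot(l[0],l[1]);t=np.arctan2(r,l[2]);m=l[:2]/r*t
    else:
        l=q(c['rotation']).inv().apply(X-c['xyz']);m=l[:2]/l[2]
    return m*K[0,0]+K[:2,2]
def blobs(im,lo,hi,amin=10):
    m=cv2.inRange(cv2.cvtColor(im,cv2.COLOR_BGR2HSV),lo,hi)
    n,_,st,c=cv2.connectedComponentsWithStats(m)
    return [(st[i,4],np.round(c[i],1),st[i,:4]) for i in range(1,n) if st[i,4]>=amin]
COL=dict(blue=((100,120,40),(125,255,255)),red=((0,200,120),(6,255,255)),yellow=((22,180,120),(33,255,255)),green=((55,60,40),(85,255,255)))
E
python3 - <<'E'
from h import *
P=pose()
for n in ["scene","side","wrist"]:
    im=cv2.imread(f"pics/{n}0.png")
    for c in ['blue','red','yellow','green']:
        print(n,c,[ (int(a),tuple(map(float,b))) for a,b,_ in blobs(im,*COL[c],amin=12)])
im=cv2.imread("pics/wrist0.png")[40:260,80:300]
cv2.imwrite("pics/crop0.png",cv2.resize(im,(600,600),interpolation=cv2.INTER_CUBIC))
E
```

```text
scene blue [(4814, (32.3, 141.7)), (75, (366.6, 145.4)), (91, (343.2, 158.7)), (50, (255.8, 174.4)), (97, (374.4, 177.8)), (59, (240.4, 191.3)), (153, (338.8, 196.4)), (55, (268.5, 202.1)), (154, (385.0, 207.3)), (188, (380.3, 240.5)), (325, (277.5, 253.0)), (84, (185.9, 255.3)), (43, (274.7, 273.1)), (100, (193.4, 284.9)), (106, (153.4, 294.8))]
scene red []
scene yellow []
scene green [(12, (429.1, 0.4)), (14, (281.0, 180.3)), (1980, (234.2, 212.8)), (12, (285.5, 188.6))]
side blue [(436, (7.8, 28.8)), (85, (172.2, 145.1)), (45, (326.2, 151.6)), (43, (355.6, 151.1)), (183, (254.4, 160.7)), (119, (140.9, 168.5)), (48, (330.2, 172.3)), (110, (172.4, 187.2)), (44, (243.9, 196.9)), (122, (116.8, 201.5)), (61, (267.6, 215.4)), (124, (125.4, 235.2)), (58, (241.4, 234.8)), (143, (75.5, 251.5))]
side red [(33, (300.5, 207.7))]
side yellow [(39, (282.3, 217.0))]
side green [(2742, (273.7, 235.2)), (16, (222.1, 203.1))]
wrist blue [(252, (112.7, 4.5)), (364, (269.0, 59.0)), (277, (25.5, 47.1)), (184, (178.9, 101.5)), (161, (388.0, 133.5)), (141, (122.0, 161.4)), (133, (176.7, 164.3)), (116, (349.2, 173.3)), (176, (416.7, 173.9)), (47, (455.4, 230.0)), (376, (463.9, 249.2))]
wrist red [(437, (486.3, 21.4)), (24, (220.5, 208.8))]
wrist yellow [(70, (472.1, 54.9)), (21, (249.0, 60.0)), (125, (201.5, 176.7))]
wrist green [(8689, (203.2, 160.5))]
```

View pics/crop0.png

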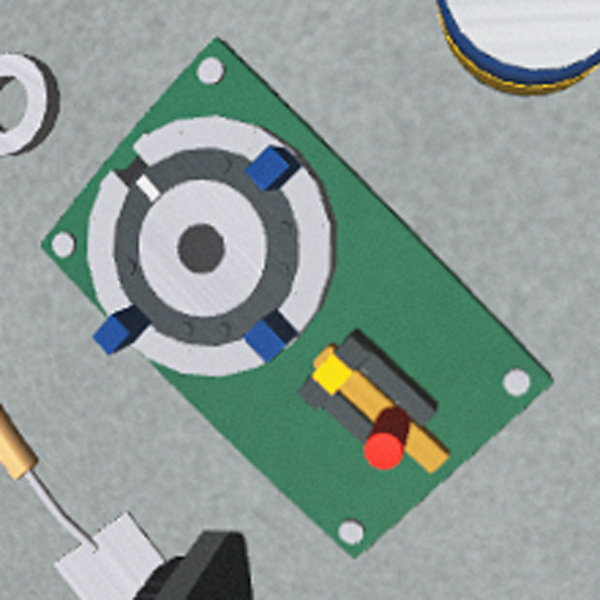

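The crop confirms it: small grey flange with three blue dogs on the green plate, notch at about crop (130,172), block and red post at the lower right. The notch starts nearly opposite the mark.

```bash
cat > m.py <<'E'
from h import *
def plate(im,P,name='wrist'):
    m=cv2.inRange(cv2.cvtColor(im,cv2.COLOR_BGR2HSV),*COL['green'])
    n,l,st,c=cv2.connectedComponentsWithStats(m);i=1+np.argmax(st[1:,4])
    cn,_=cv2.findContours((l==i).astype(np.uint8),cv2.RETR_EXTERNAL,cv2.CHAIN_APPROX_NONE)
    cn=max(cn,key=cv2.contourArea)
    W=np.array([onz(name,p[0]+0.0,0.012,P) for p in cn],np.float32)
    return cv2.minAreaRect(cv2.convexHull(W)),W
E
python3 - <<'E'
from m import *
P=pose()
for n in ['wrist','side']:
    im=cv2.imread(f"pics/{n}0.png")
    r,W=plate(im,P,n); print(n,r, cv2.boxPoints(r).round(4).tolist())
# features on crop -> full wrist px
f=lambda x,y:(80+x*220/600-.3,40+y*220/600-.3)
for nm,xy,z in [('hub',(201,248),.035),('notchmouth',(117,160),.032),('post',(384,452),.066),('yel',(332,372),.036),
 ('dogA',(271,167),.057),('dogB',(113,334),.057),('dogC',(266,341),.057)]:
    print(nm,onz('wrist',f(*xy),z,P).round(4))
# triangulate dogs with side blobs
for a,b in [((178.9,101.5),(267.6,215.4)),((178.9,101.5),(243.9,196.9))]:
    print(cross([ray('wrist',a,P),ray('side',b)]))
E
```

```text
wrist ((0.533548891544342, 0.013196289539337158), (0.13454924523830414, 0.22395500540733337), 43.56474304199219) [[0.4075999855995178, 0.04800000041723251], [0.5619999766349792, -0.11429999768733978], [0.659500002861023, -0.02160000056028366], [0.5051000118255615, 0.14069999754428864]]
side ((0.5290457606315613, 0.009388118982315063), (0.135370671749115, 0.22278693318367004), 43.21435546875) [[0.4034000039100647, 0.044199999421834946], [0.5559999942779541, -0.11810000240802765], [0.6546000242233276, -0.02539999969303608], [0.5020999908447266, 0.13689999282360077]]
hub [0.5041 0.0438]
notchmouth [0.4639 0.0852]
post [ 0.5862 -0.0376]
yel [ 0.5608 -0.0118]
dogA [0.5428 0.0768]
dogB [0.4686 0.0109]
dogC [0.5378 0.0066]
[0.54604215 0.05196586 0.00957646]
[0.53950882 0.07623428 0.04480959]
```

Call:
carry_out([
  [[0,0,1,-0.2,0,-0.2,30],[0,0,1,-0.2,0,-0.2,30],[0,0,1,-0.2,0,-0.2,30],[0,0,1,-0.2,0,-0.2,30],[0,0,1,-0.2,0,-0.2,30]],
])

```text
time: 0.65
tool_pos: [0.5844, 0.0, 0.2631]
tool_rot: [0.696, -0.696, -0.124, 0.124]
contact_force: [0.4, -0.6, 0.6]
gripper_width: 0.351
```

Call:
carry_out([
  [[0,0,1,-0.2,0,-0.2,30],[0,0,1,-0.2,0,-0.2,30],[0,0,1,-0.2,0,-0.2,30],[0,0,1,-0.2,0,-0.2,30],[0,0,1,-0.2,0,-0.2,30]],
])

```text
time: 1.15
tool_pos: [0.5444, 0.0, 0.2232]
tool_rot: [0.664, -0.664, -0.243, 0.243]
contact_force: [0.2, 0.8, -0.7]
gripper_width: 0.354
```

Call:
carry_out([
  [[0,0,0.5,-0.2,0.1,-0.2,30],[0,0,0,0,0.1,0,30],[0,0,0,0,0,0,30]],
])

```text
time: 1.45
tool_pos: [0.5369, 0.0085, 0.2158]
tool_rot: [0.66, -0.66, -0.253, 0.253]
contact_force: [-0.0, 0.2, 0.6]
gripper_width: 0.352
```

Run:
```python
from m import *
s=state();P=pose();print(s['time'],P[0],P[1].as_matrix().round(3).tolist(),s['contact_force'],s['gripper_width'],s['joint_pos'].round(2))
im=grab_frame('wrist');cv2.imwrite('pics/wrist1.png',im);sd=grab_frame('side');cv2.imwrite('pics/side1.png',sd)
cv2.imwrite("pics/crop1.png",cv2.resize(im,(800,600),interpolation=cv2.INTER_CUBIC))
r,W=plate(im,P);print(r)
for c in ['blue','red','yellow']: print(c,[ (int(a),tuple(map(float,b))) for a,b,_ in blobs(im,*COL[c],amin=12)])
```

```text
1.45 [0.53690178 0.00853866 0.21579583] [[0.743, -0.0, -0.669], [0.669, 0.0, 0.743], [0.0, -1.0, 0.0]] [-0.03027317  0.23128643  0.58875245] 0.3516825881088492 [-0.12 -0.09  1.9   0.    1.33 -0.86]
((0.534195601940155, -0.04028946906328201), (0.06265336275100708, 0.14355601370334625), 43.53781509399414)
blue [(117, (392.8, 141.7)), (1356, (423.8, 153.9)), (292, (190.2, 132.9)), (296, (315.3, 133.5)), (246, (252.3, 193.7)), (143, (426.9, 295.4)), (102, (377.0, 309.3)), (15, (2.9, 382.2))]
red [(202, (261.1, 269.2))]
yellow [(577, (408.5, 135.9)), (43, (408.6, 179.6)), (206, (258.5, 219.6))]
```

View pics/crop1.png

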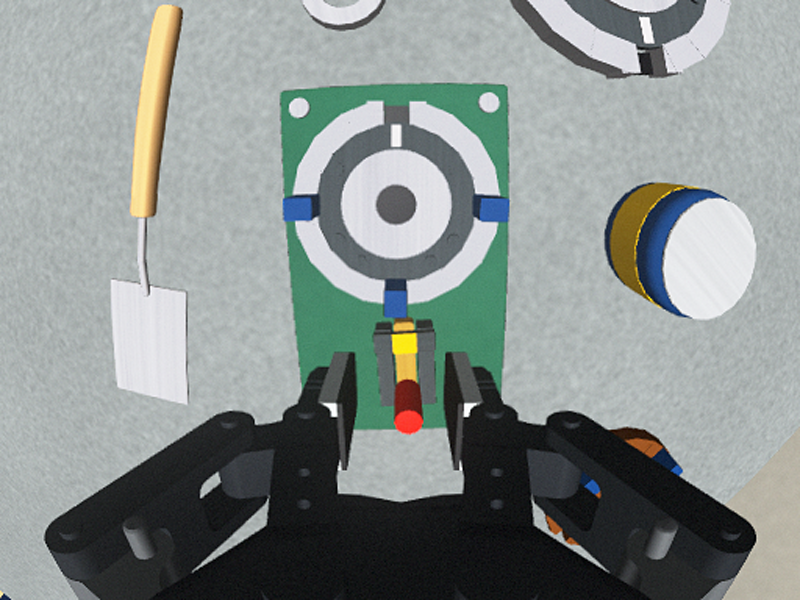

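View pics/side1.png

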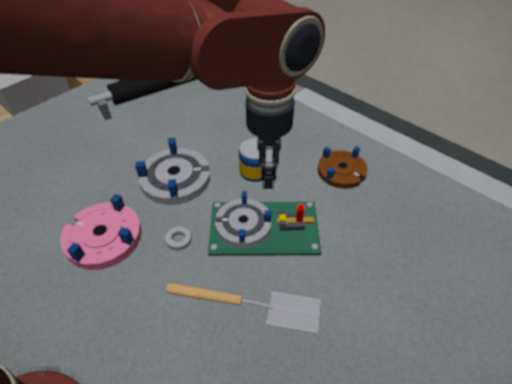

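Run:
```python
from m import *
import numpy as np
P=(np.array([0.53690178,0.00853866,0.21579583]),R.from_quat([-.66,-.253,.253,.66]))
f=lambda x,y:((x+.5)*.64-.5,(y+.5)*.64-.5)
for nm,xy,z in [('hub',(396,205),.035),('notch',(397,104),.032),('post',(408,421),.066),('yel',(404,343),.036),('dogL',(298,208),.057),('dogR',(491,208),.057),('dogC',(396,303),.057)
 ,('c1',(281,92),.012),('c2',(507,86),.012),('s1',(299,107),.012),('s2',(489,102),.012)]:
    p=onz('wrist',f(*xy),z,P);d=p-np.array([.5041,.0438]);print(nm,p.round(4),np.degrees(np.arctan2(d[1],d[0])).round(1),np.hypot(*d).round(4))
im=cv2.imread('pics/wrist1.png')
cv2.imwrite("pics/crop1b.png",cv2.resize(im[50:290,150:350],(660,600*792//792),interpolation=cv2.INTER_CUBIC))
```

```text
hub [0.5041 0.0434] -90.4 0.0004
notch [0.4676 0.0848] 131.7 0.0549
post [ 0.585  -0.0368] -44.9 0.1142
yel [ 0.5604 -0.0125] -45.0 0.0796
dogL [0.467  0.0116] -139.1 0.0491
dogR [0.5387 0.0759] 42.9 0.0472
dogC [0.5365 0.0075] -48.3 0.0487
c1 [0.4083 0.0481] 177.4 0.0959
c2 [0.5052 0.1395] 89.3 0.0957
s1 [0.4231 0.0481] 177.0 0.0811
s2 [0.5041 0.1245] 90.0 0.0807
```

View pics/crop1b.png

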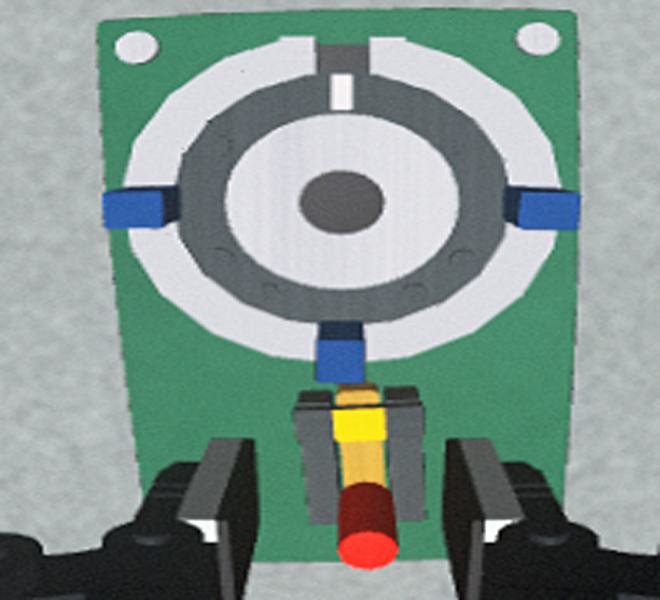

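Call:
carry_out([
  [[0,0,0,0,-0.04,-0.5,30],[0,0,0,0,0,-0.5,30],[0,0,0,0,0,-0.5,30],[0,0,0,0,0,-0.5,30],[0,0,0,0,0,-0.1,30]],
])

```text
time: 2.05
tool_pos: [0.536, 0.0065, 0.1298]
tool_rot: [0.661, -0.66, -0.252, 0.254]
contact_force: [-0.9, -0.4, -0.2]
gripper_width: 0.351
```

Run:
```python
from m import *
s=state();P=pose();print(s['time'],P[0],s['contact_force'],s['gripper_width'])
a=grab_frame('scene')[130:250,170:330];b=grab_frame('side')[130:250,190:350]
cv2.imwrite("pics/d.png",np.vstack([cv2.resize(x,(400,300),interpolation=cv2.INTER_CUBIC) for x in (a,b)]))
cv2.imwrite("pics/dw.png",grab_frame('wrist'))
```

```text
2.05 [0.53596157 0.00649022 0.12975654] [-0.87995189 -0.38871689 -0.22859864] 0.3509809277726479
```

View pics/d.png

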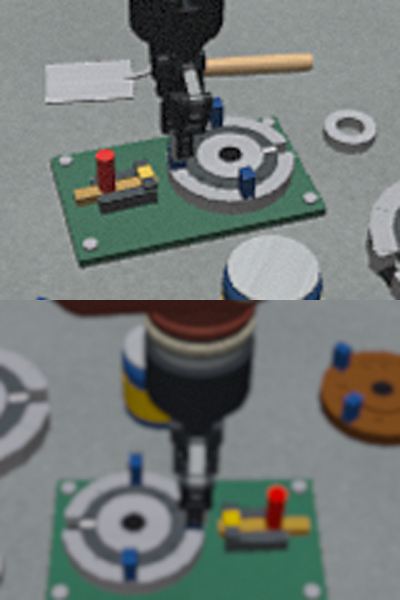

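View pics/dw.png

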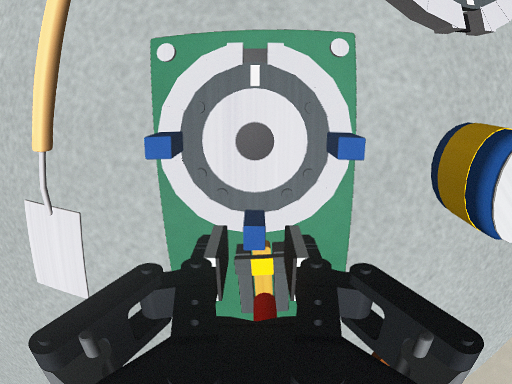

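Run:
```python
from m import *
im=cv2.imread('pics/dw.png')
cv2.imwrite("pics/dwc.png",cv2.resize(im[195:315,175:335],(800,600),interpolation=cv2.INTER_CUBIC))
P0=(np.zeros(3),R.identity())
for uv in [(226,227),(284,227),(222,293),(292,293)]:
    o,d=ray('wrist',uv,P0)
    for tz in (.011,-.011):
        t=(tz-o[2])/d[2]; print(uv,tz,(o+d*t).round(4))
```

```text
(226, 227) 0.011 [-0.0139  0.0658  0.011 ]
(226, 227) -0.011 [-0.0193  0.1158 -0.011 ]
(284, 227) 0.011 [0.015  0.0658 0.011 ]
(284, 227) -0.011 [ 0.0203  0.1159 -0.011 ]
(222, 293) 0.011 [-0.0103  0.0106  0.011 ]
(222, 293) -0.011 [-0.0144  0.0403 -0.011 ]
(292, 293) 0.011 [0.0129 0.0105 0.011 ]
(292, 293) -0.011 [ 0.0174  0.0403 -0.011 ]
```

View pics/dwc.png

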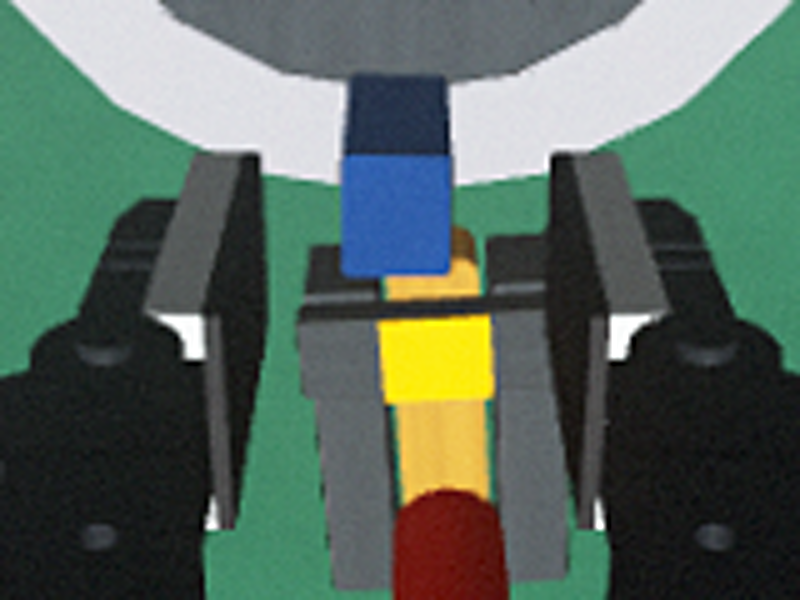

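Call:
carry_out([
  [[0,0,0,0,0,-0.2,30],[0,0,0,0,0,-0.2,30],[0,0,0,0,0,-0.15,26],[0,0,0,0,0,0,24],[0,0,0,0,0,0,24]],
])

```text
time: 2.7
tool_pos: [0.5368, 0.0064, 0.1096]
tool_rot: [0.66, -0.66, -0.253, 0.254]
contact_force: [0.7, 0.4, 1.0]
gripper_width: 0.279
```

```bash
cat > arc.py <<'E'
from h import *
def arc(a0,steps,start,c=(0.5041,0.0436),r=0.050,op=24):
    c=np.array(c);p=np.array(start,float);a=a0;out=[]
    for d in steps:
        a+=d;t=c+r*np.array([np.cos(np.radians(a)),np.sin(np.radians(a))])
        u=np.round((t-p)/0.04,2);p=p+u*0.04;out.append([0,0,round(d/4,2),float(u[0]),float(u[1]),0,op])
    for i in range(0,len(out),5):print(out[i:i+5])
    print('end',a,p)
E
python3 - <<'E'
from arc import *
s=state();P=pose();print(s['time'],P[0],s['contact_force'],P[1].as_matrix()[:2,0])
arc(-48.3,[-2]*5+[-3]*50,[0.537,0.0064])
E
```

```text
2.7 [0.5368114  0.00642597 0.10960622] [0.68384074 0.43361564 1.01860791] [0.74313486 0.66914152]
[[0, 0, -0.5, -0.02, -0.03, 0, 24], [0, 0, -0.5, -0.04, -0.03, 0, 24], [0, 0, -0.5, -0.03, -0.03, 0, 24], [0, 0, -0.5, -0.04, -0.02, 0, 24], [0, 0, -0.5, -0.04, -0.02, 0, 24]]
[[0, 0, -0.75, -0.05, -0.04, 0, 24], [0, 0, -0.75, -0.06, -0.03, 0, 24], [0, 0, -0.75, -0.06, -0.02, 0, 24], [0, 0, -0.75, -0.06, -0.03, 0, 24], [0, 0, -0.75, -0.06, -0.02, 0, 24]]
[[0, 0, -0.75, -0.07, -0.01, 0, 24], [0, 0, -0.75, -0.06, -0.02, 0, 24], [0, 0, -0.75, -0.07, -0.01, 0, 24], [0, 0, -0.75, -0.06, -0.01, 0, 24], [0, 0, -0.75, -0.07, 0.0, 0, 24]]
[[0, 0, -0.75, -0.06, 0.0, 0, 24], [0, 0, -0.75, -0.07, 0.0, 0, 24], [0, 0, -0.75, -0.06, 0.01, 0, 24], [0, 0, -0.75, -0.07, 0.01, 0, 24], [0, 0, -0.75, -0.06, 0.01, 0, 24]]
[[0, 0, -0.75, -0.06, 0.02, 0, 24], [0, 0, -0.75, -0.07, 0.02, 0, 24], [0, 0, -0.75, -0.06, 0.02, 0, 24], [0, 0, -0.75, -0.06, 0.03, 0, 24], [0, 0, -0.75, -0.06, 0.03, 0, 24]]
[[0, 0, -0.75, -0.05, 0.03, 0, 24], [0, 0, -0.75, -0.06, 0.04, 0, 24], [0, 0, -0.75, -0.05, 0.04, 0, 24], [0, 0, -0.
[... 254 characters left out ...]
03, 0.06, 0, 24], [0, 0, -0.75, -0.03, 0.06, 0, 24], [0, 0, -0.75, -0.03, 0.06, 0, 24], [0, 0, -0.75, -0.02, 0.06, 0, 24], [0, 0, -0.75, -0.02, 0.06, 0, 24]]
[[0, 0, -0.75, -0.02, 0.06, 0, 24], [0, 0, -0.75, -0.01, 0.07, 0, 24], [0, 0, -0.75, -0.01, 0.06, 0, 24], [0, 0, -0.75, -0.01, 0.07, 0, 24], [0, 0, -0.75, -0.0, 0.06, 0, 24]]
[[0, 0, -0.75, -0.0, 0.07, 0, 24], [0, 0, -0.75, 0.0, 0.06, 0, 24], [0, 0, -0.75, 0.01, 0.07, 0, 24], [0, 0, -0.75, 0.01, 0.06, 0, 24], [0, 0, -0.75, 0.01, 0.07, 0, 24]]
[[0, 0, -0.75, 0.02, 0.06, 0, 24], [0, 0, -0.75, 0.02, 0.06, 0, 24], [0, 0, -0.75, 0.02, 0.06, 0, 24], [0, 0, -0.75, 0.03, 0.06, 0, 24], [0, 0, -0.75, 0.03, 0.06, 0, 24]]
end -208.3 [0.4602 0.0672]
```

Call:
carry_out([
  [[0,0,-0.5,-0.02,-0.03,0,24],[0,0,-0.5,-0.04,-0.03,0,24],[0,0,-0.5,-0.03,-0.03,0,24],[0,0,-0.5,-0.04,-0.02,0,24],[0,0,-0.5,-0.04,-0.02,0,24]],
])

```text
time: 3.2
tool_pos: [0.5307, 0.0013, 0.1104]
tool_rot: [-0.68, 0.68, 0.195, -0.194]
contact_force: [1.2, 0.8, -1.3]
gripper_width: 0.282
```

Call:
carry_out([
  [[0,0,-0.75,-0.05,-0.04,0,24],[0,0,-0.75,-0.06,-0.03,0,24],[0,0,-0.75,-0.06,-0.02,0,24],[0,0,-0.75,-0.06,-0.03,0,24],[0,0,-0.75,-0.06,-0.02,0,24]],
])

```text
time: 3.7
tool_pos: [0.5192, -0.0043, 0.1105]
tool_rot: [0.699, -0.699, -0.105, 0.103]
contact_force: [2.1, 1.0, -1.5]
gripper_width: 0.284
```

Run:
```python
from m import *
s=state();P=pose();print(s['time'],P[0],s['contact_force'])
cv2.imwrite("pics/dw2.png",grab_frame('wrist'))
```

```text
3.7 [ 0.5191747  -0.00425416  0.11048057] [ 2.10426167  0.95425675 -1.53749344]
```

View pics/dw2.png

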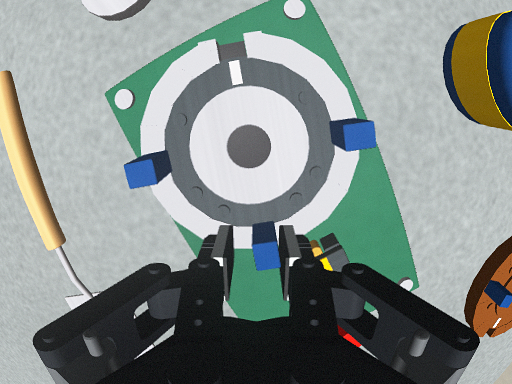

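The wrist view shows the right pad against dog C (265,250) and the flange turning at about 2 N. I carry on.

Call:
carry_out([
  [[0,0,-0.75,-0.07,-0.01,0,24],[0,0,-0.75,-0.06,-0.02,0,24],[0,0,-0.75,-0.07,-0.01,0,24],[0,0,-0.75,-0.06,-0.01,0,24],[0,0,-0.75,-0.07,0.0,0,24]],
])

```text
time: 4.25
tool_pos: [0.5061, -0.0064, 0.1105]
tool_rot: [-0.707, 0.707, 0.013, -0.011]
contact_force: [2.4, -0.2, -1.7]
gripper_width: 0.28
```

Call:
carry_out([
  [[0,0,-0.75,-0.06,0.0,0,24],[0,0,-0.75,-0.07,0.0,0,24],[0,0,-0.75,-0.06,0.01,0,24],[0,0,-0.75,-0.07,0.01,0,24],[0,0,-0.75,-0.06,0.01,0,24]],
])

```text
time: 4.75
tool_pos: [0.4933, -0.0054, 0.1106]
tool_rot: [-0.702, 0.703, -0.08, 0.081]
contact_force: [1.2, -0.8, -0.8]
gripper_width: 0.28
```

Call:
carry_out([
  [[0,0,-0.75,-0.06,0.02,0,24],[0,0,-0.75,-0.07,0.02,0,24],[0,0,-0.75,-0.06,0.02,0,24],[0,0,-0.75,-0.06,0.03,0,24],[0,0,-0.75,-0.06,0.03,0,24]],
])

```text
time: 5.25
tool_pos: [0.4809, -0.0009, 0.1106]
tool_rot: [-0.686, 0.686, -0.171, 0.172]
contact_force: [1.6, -2.4, -0.3]
gripper_width: 0.281
```

Call:
carry_out([
  [[0,0,-0.75,-0.05,0.03,0,24],[0,0,-0.75,-0.06,0.04,0,24],[0,0,-0.75,-0.05,0.04,0,24],[0,0,-0.75,-0.05,0.04,0,24],[0,0,-0.75,-0.05,0.04,0,24]],
])

```text
time: 5.75
tool_pos: [0.4704, 0.0066, 0.1105]
tool_rot: [-0.657, 0.658, -0.259, 0.26]
contact_force: [1.3, -2.6, -0.3]
gripper_width: 0.28
```

Run:
```python
from m import *
s=state();P=pose();print(s['time'],P[0],s['contact_force'],s['joint_pos'].round(2))
cv2.imwrite("pics/dw3.png",grab_frame('wrist'))
```

```text
5.75 [0.47035568 0.00660832 0.11051576] [ 1.282657   -2.57730629 -0.34494111] [-0.14 -0.11  2.12 -0.    1.13  0.61]
```

View pics/dw3.png

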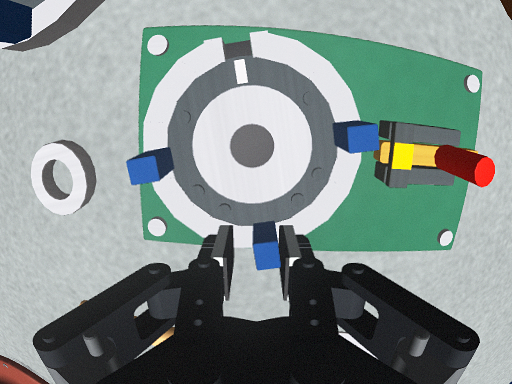

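The dog is still on the right pad and the notch is at (238,48), with the block at (400,155). Halfway.

Call:
carry_out([
  [[0,0,-0.75,-0.05,0.05,0,24],[0,0,-0.75,-0.04,0.04,0,24],[0,0,-0.75,-0.04,0.06,0,24],[0,0,-0.75,-0.04,0.05,0,24],[0,0,-0.75,-0.04,0.05,0,24]],
])

```text
time: 6.3
tool_pos: [0.4619, 0.0166, 0.1105]
tool_rot: [-0.618, 0.619, -0.342, 0.344]
contact_force: [1.2, -2.6, 0.7]
gripper_width: 0.282
```

Call:
carry_out([
  [[0,0,-0.75,-0.03,0.06,0,24],[0,0,-0.75,-0.03,0.06,0,24],[0,0,-0.75,-0.03,0.06,0,24],[0,0,-0.75,-0.02,0.06,0,24],[0,0,-0.75,-0.02,0.06,0,24]],
])

```text
time: 6.8
tool_pos: [0.4565, 0.0284, 0.1105]
tool_rot: [-0.568, 0.569, -0.42, 0.421]
contact_force: [-1.2, -4.0, 1.3]
gripper_width: 0.282
```

Call:
carry_out([
  [[0,0,-0.75,-0.02,0.06,0,24],[0,0,-0.75,-0.01,0.07,0,24],[0,0,-0.75,-0.01,0.06,0,24],[0,0,-0.75,-0.01,0.07,0,24],[0,0,-0.75,0,0.06,0,24]],
])

```text
time: 7.3
tool_pos: [0.4542, 0.0413, 0.1104]
tool_rot: [-0.508, 0.509, -0.491, 0.492]
contact_force: [-0.9, -4.1, 1.9]
gripper_width: 0.278
```

Call:
carry_out([
  [[0,0,-0.75,0,0.07,0,24],[0,0,-0.75,0,0.06,0,24],[0,0,-0.75,0.01,0.07,0,24],[0,0,-0.75,0.01,0.06,0,24],[0,0,-0.75,0.01,0.07,0,24]],
])

```text
time: 7.8
tool_pos: [0.4553, 0.0546, 0.1103]
tool_rot: [-0.439, 0.441, -0.553, 0.554]
contact_force: [-1.9, -3.1, 1.7]
gripper_width: 0.282
```

Call:
carry_out([
  [[0,0,-0.75,0.02,0.06,0,24],[0,0,-0.75,0.02,0.06,0,24],[0,0,-0.75,0.02,0.06,0,24],[0,0,-0.75,0.03,0.06,0,24],[0,0,-0.75,0.03,0.06,0,24]],
])

```text
time: 8.3
tool_pos: [0.4599, 0.0668, 0.1102]
tool_rot: [-0.363, 0.365, -0.606, 0.606]
contact_force: [-2.0, -3.0, 2.6]
gripper_width: 0.279
```

Run:
```python
from m import *
s=state();P=pose();print(s['time'],P[0],s['tool_rot'],s['contact_force'],s['joint_pos'].round(2))
cv2.imwrite("pics/dw4.png",grab_frame('wrist'))
from arc import arc
arc(-208.3,[-2]*10,[0.4602,0.0672])
```

```text
8.3 [0.45991187 0.06677518 0.11018053] [-0.36336487  0.36497495 -0.60593031  0.60630662] [-1.99524046 -3.02512652  2.63126156] [-0.02 -0.13  2.13 -0.    1.14  2.04]
[[0, 0, -0.5, 0.02, 0.04, 0, 24], [0, 0, -0.5, 0.02, 0.04, 0, 24], [0, 0, -0.5, 0.02, 0.03, 0, 24], [0, 0, -0.5, 0.03, 0.04, 0, 24], [0, 0, -0.5, 0.03, 0.03, 0, 24]]
[[0, 0, -0.5, 0.02, 0.04, 0, 24], [0, 0, -0.5, 0.03, 0.03, 0, 24], [0, 0, -0.5, 0.03, 0.03, 0, 24], [0, 0, -0.5, 0.03, 0.03, 0, 24], [0, 0, -0.5, 0.04, 0.03, 0, 24]]
end -228.3 [0.471  0.0808]
```

View pics/dw4.png

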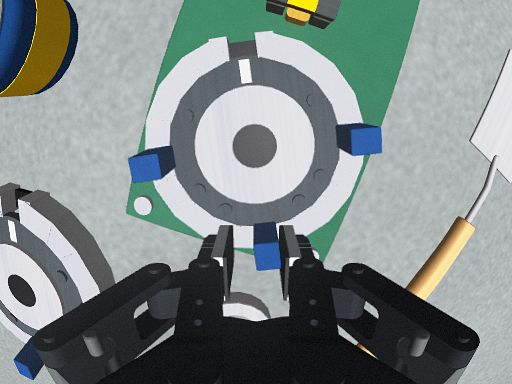

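Run:
```python
from m import *
P=(np.array([0.45991187,0.06677518,0.11018053]),q([-0.36336487,0.36497495,-0.60593031,0.60630662]))
c=onz('wrist',(255,146),.035,P);print(c)
for nm,uv,z in [('tick',(245,71),.032),('notch',(242.5,48),.032),('yel',(302,2),.036),('keynose',(296,16),.03)]:
    p=onz('wrist',uv,z,P);d=p-c;print(nm,p.round(4),np.degrees(np.arctan2(d[1],d[0])).round(1),np.hypot(*d).round(4))
im=cv2.imread('pics/dw4.png');cv2.imwrite('pics/dw4c.png',cv2.resize(im[0:120,180:340],(800,600),interpolation=cv2.INTER_CUBIC))
```

```text
[0.50481363 0.04407415]
tick [0.5399 0.0309] -20.5 0.0375
notch [0.5509 0.0265] -20.9 0.0493
yel [ 0.5585 -0.0103] -45.4 0.0764
keynose [ 0.5543 -0.0055] -45.1 0.0701
```

View pics/dw4c.png

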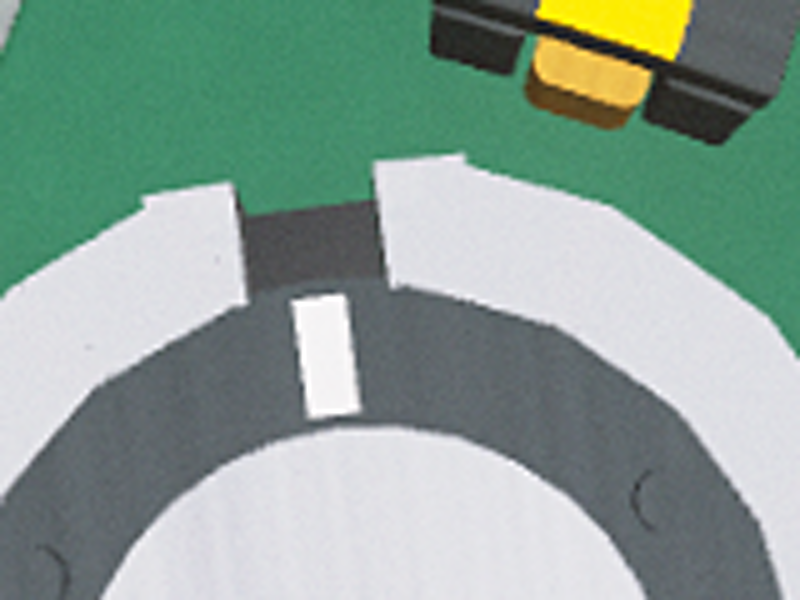

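Call:
carry_out([
  [[0,0,-0.5,0.02,0.04,0,24],[0,0,-0.5,0.02,0.04,0,24],[0,0,-0.5,0.02,0.03,0,24],[0,0,-0.5,0.03,0.04,0,24],[0,0,-0.5,0.03,0.03,0,24]],
])

```text
time: 8.85
tool_pos: [0.4648, 0.0741, 0.1101]
tool_rot: [-0.31, 0.311, -0.635, 0.635]
contact_force: [-3.0, -1.7, 3.1]
gripper_width: 0.282
```

Call:
carry_out([
  [[0,0,-0.5,0.02,0.04,0,24],[0,0,-0.5,0.03,0.03,0,24],[0,0,-0.5,0.03,0.03,0,24],[0,0,-0.5,0.03,0.03,0,24],[0,0,-0.5,0.04,0.03,0,24]],
])

```text
time: 9.35
tool_pos: [0.4708, 0.0805, 0.1101]
tool_rot: [-0.253, 0.254, -0.66, 0.66]
contact_force: [-2.2, -3.3, 2.8]
gripper_width: 0.281
```

Run:
```python
from m import *
s=state();P=pose();print(s['time'],P[0],s['contact_force'])
np.savez('p5.npz',p=P[0],q=s['tool_rot'])
im=grab_frame('wrist');cv2.imwrite("pics/dw5.png",im)
cv2.imwrite('pics/dw5c.png',cv2.resize(im[0:180,130:370],(800,600),interpolation=cv2.INTER_CUBIC))
from arc import arc
arc(-228.3,[-1]*5,[0.471,0.0808])
```

```text
9.35 [0.47079152 0.08046275 0.11012278] [-2.19768759 -3.34744649  2.82827461]
[[0, 0, -0.25, 0.01, 0.02, 0, 24], [0, 0, -0.25, 0.02, 0.01, 0, 24], [0, 0, -0.25, 0.02, 0.02, 0, 24], [0, 0, -0.25, 0.01, 0.01, 0, 24], [0, 0, -0.25, 0.02, 0.01, 0, 24]]
end -233.3 [0.4742 0.0836]
```

View pics/dw5c.png

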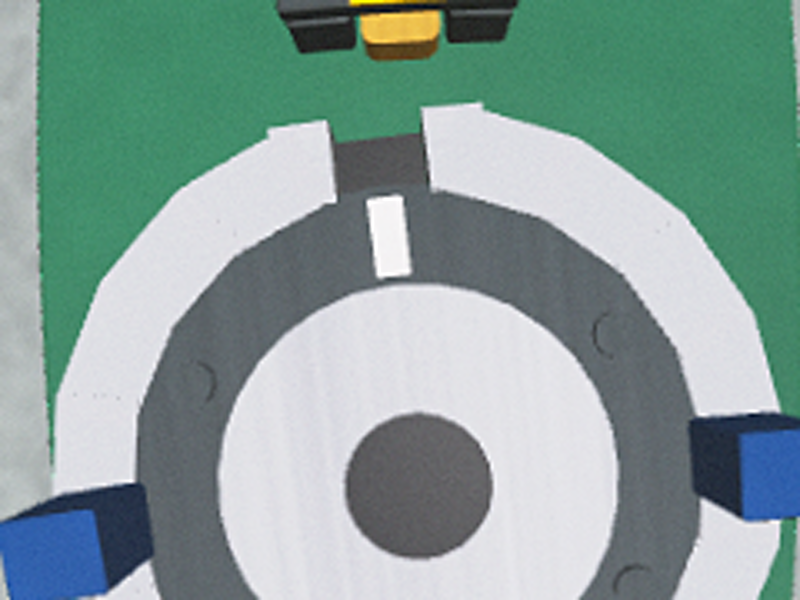

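```bash
cat > rel.py <<'E'
from m import *
def rel(npz,pts,x0,y0,s):
    z=np.load(npz);P=(z['p'],q(z['q']));c=None
    for nm,uv,h in pts:
        p=onz('wrist',((uv[0]+.5)*s-.5+x0,(uv[1]+.5)*s-.5+y0),h,P)
        if c is None: c=p;print(nm,p.round(4));continue
        d=p-c;print(nm,p.round(4),np.degrees(np.arctan2(d[1],d[0])).round(2),np.hypot(*d).round(4))
E
python3 - <<'E'
from rel import *
rel('p5.npz',[('hub',(419,485),.035),('nL',(329,122),.032),('nR',(422,108),.032),('nLi',(335,203),.032),('nRi',(430,191),.032),('tick',(389,237),.032),('keytopL',(361,18),.030),('keytopR',(440,18),.030),('brL',(278,5),.036),('brR',(518,5),.036)],130,0,.3)
E
```

```text
hub [0.5053 0.0436]
nL [0.5519 0.0119] -34.32 0.0564
nR [0.5431 0.0012] -48.37 0.0568
nLi [0.5427 0.0206] -31.62 0.0439
nRi [0.5335 0.01  ] -50.03 0.0439
tick [0.5333 0.0192] -41.12 0.0371
keytopL [ 0.5602 -0.0041] -41.03 0.0728
keytopR [ 0.5513 -0.012 ] -50.43 0.0722
brL [0.5694 0.0034] -32.17 0.0757
brR [ 0.5432 -0.0198] -59.13 0.0739
```

Call:
carry_out([
  [[0,0,-0.25,0.01,0.02,0,24],[0,0,-0.25,0.02,0.01,0,24],[0,0,-0.25,0.02,0.02,0,24],[0,0,-0.25,0.01,0.01,0,24],[0,0,0,0,0,0,24]],
])

```text
time: 9.9
tool_pos: [0.4735, 0.0833, 0.1099]
tool_rot: [-0.23, 0.23, -0.669, 0.669]
contact_force: [-1.0, -2.0, 1.3]
gripper_width: 0.282
```

Run:
```python
from m import *
s=state();P=pose();print(s['time'],P[0],s['contact_force'])
np.savez('p6.npz',p=P[0],q=s['tool_rot'])
im=grab_frame('wrist');cv2.imwrite("pics/dw6.png",im)
cv2.imwrite('pics/dw6c.png',cv2.resize(im[0:180,130:370],(800,600),interpolation=cv2.INTER_CUBIC))
```

```text
9.9 [0.4734969  0.08326059 0.10993343] [-0.99192636 -2.04465203  1.33868879]
```

View pics/dw6c.png

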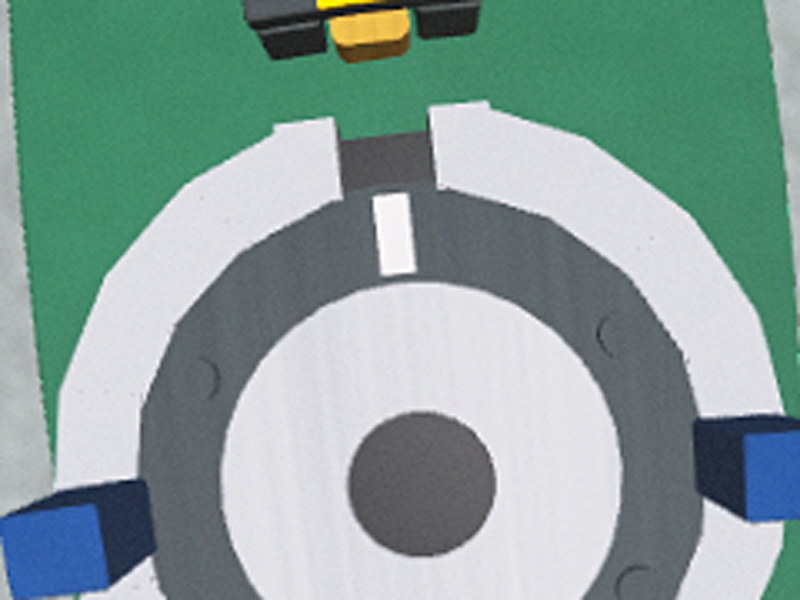

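Run:
```python
from rel import *
rel('p6.npz',[('hub',(422,484),.035),('nL',(335,120),.032),('nR',(428,107),.032),('nLi',(341,200),.032),('nRi',(437,188),.032),('tick',(394,235),.032),('keytopL',(331,20),.030),('keytopR',(409,17),.030),('brL',(246,8),.036),('brR',(482,2),.036)],130,0,.3)
```

```text
hub [0.5052 0.0438]
nL [0.549  0.0084] -38.86 0.0563
nR [ 0.5394 -0.0014] -52.88 0.0567
nLi [0.5407 0.0177] -36.34 0.0441
nRi [0.5306 0.0077] -54.84 0.0442
tick [0.5312 0.0172] -45.66 0.0372
keytopL [ 0.5602 -0.0043] -41.19 0.0731
keytopR [ 0.5511 -0.0118] -50.44 0.0721
brL [0.57   0.0025] -32.47 0.0769
brR [ 0.543  -0.0187] -58.81 0.0731
```

Aligned: notch at −45.7° (crop: mouth centre 382,113), key at −45.8° (370,18). Now I back off the dog, rise, and go over to the post.

Call:
carry_out([
  [[0,0,0,-0.05,-0.05,0,24],[0,0,0,0,0,0.3,24],[0,0,0,0,0,0.7,24],[0,0,0,0,0,0.8,30],[0,0,0,0,0,0.2,40]],
])

```text
time: 10.45
tool_pos: [0.4736, 0.0815, 0.1949]
tool_rot: [-0.233, 0.227, -0.668, 0.669]
contact_force: [0.4, -0.3, 0.9]
gripper_width: 0.471
```

Call:
carry_out([
  [[0,0,0.97,0.115,-0.12,0,40],[0,0,0.97,0.115,-0.12,0,40],[0,0,0.97,0.115,-0.12,0,40],[0,0,0.97,0.115,-0.12,0,40],[0,0,0.97,0.115,-0.12,0,40]],
])

```text
time: 10.95
tool_pos: [0.4944, 0.0572, 0.1898]
tool_rot: [0.341, -0.34, 0.62, -0.62]
contact_force: [-0.3, 0.3, -0.7]
gripper_width: 0.466
```

Call:
carry_out([
  [[0,0,0.97,0.115,-0.12,0,40],[0,0,0.97,0.115,-0.12,0,40],[0,0,0.97,0.115,-0.12,0,40],[0,0,0.97,0.115,-0.12,0,40],[0,0,0.97,0.115,-0.12,0,40]],
])

```text
time: 11.45
tool_pos: [0.5174, 0.0332, 0.1897]
tool_rot: [0.44, -0.44, 0.554, -0.553]
contact_force: [-0.3, -0.5, -0.3]
gripper_width: 0.472
```

Call:
carry_out([
  [[0,0,0.97,0.115,-0.12,0,40],[0,0,0.97,0.115,-0.12,0,40],[0,0,0.97,0.115,-0.12,0,40],[0,0,0.97,0.115,-0.12,0,40],[0,0,0.97,0.115,-0.12,0,40]],
])

```text
time: 11.95
tool_pos: [0.5404, 0.0092, 0.1897]
tool_rot: [0.527, -0.527, 0.472, -0.471]
contact_force: [0.5, -0.2, -0.2]
gripper_width: 0.464
```

Call:
carry_out([
  [[0,0,0.97,0.115,-0.12,0,40],[0,0,0.97,0.115,-0.12,0,40],[0,0,0.97,0.115,-0.12,0,40],[0,0,0.97,0.115,-0.12,0,40],[0,0,0.97,0.115,-0.12,0,40]],
])

```text
time: 12.45
tool_pos: [0.5634, -0.0148, 0.1897]
tool_rot: [0.599, -0.599, 0.376, -0.376]
contact_force: [-0.8, 0.6, 0.4]
gripper_width: 0.467
```

Call:
carry_out([
  [[0,0,0.97,0.115,-0.12,0,40],[0,0,0.97,0.115,-0.12,0,40],[0,0,0.97,0.115,-0.12,0,40],[0,0,0.97,0.115,-0.12,0,40],[0,0,0.97,0.115,-0.11,0,40]],
])

```text
time: 12.95
tool_pos: [0.5864, -0.0384, 0.1896]
tool_rot: [0.654, -0.653, 0.27, -0.27]
contact_force: [-0.6, -0.3, 0.6]
gripper_width: 0.468
```

Run:
```python
from m import *
s=state();P=pose();print(s['time'],P[0],P[1].as_matrix()[:2,0],s['contact_force'],s['gripper_width'])
np.savez('p7.npz',p=P[0],q=s['tool_rot'])
im=grab_frame('wrist');cv2.imwrite("pics/dw7.png",cv2.resize(im,(800,600)))
a=grab_frame('scene');b=grab_frame('side')
cv2.imwrite('pics/s7.png',a);cv2.imwrite('pics/e7.png',b)
cv2.imwrite("pics/d7.png",np.vstack([cv2.resize(x,(400,300),interpolation=cv2.INTER_CUBIC) for x in (a[130:250,170:330],b[130:250,190:350])]))
```

```text
12.95 [ 0.58642584 -0.03843927  0.189623  ] [ 0.70901524 -0.705193  ] [-0.58543948 -0.32987026  0.61654575] 0.4677471360540661
```

View pics/dw7.png

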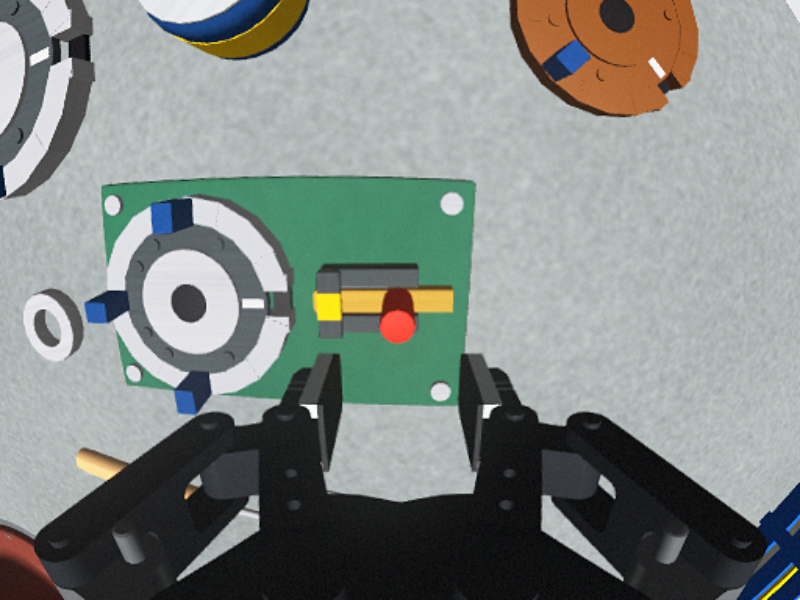

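View pics/d7.png

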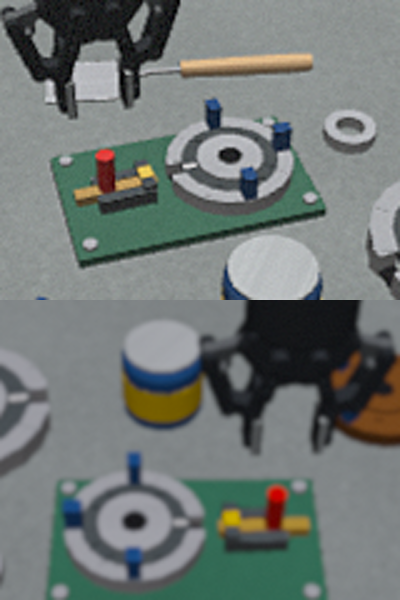

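Excellent view: notch (view 280,302) is in line with the key (305,301). I check it in numbers, along with the post position.

Run:
```python
from rel import *
im=cv2.imread('pics/dw7.png')
cv2.imwrite('pics/dw7c.png',cv2.resize(im[170:420,90:490],(800,500),interpolation=cv2.INTER_CUBIC))
rel('p7.npz',[('hub',(188,303),.035),('tick',(253,303),.032),('nU',(272,291),.032),('nD',(271,317),.032),('post',(398,327),.066),('yel',(328,306),.036),('keyend',(453,299),.03)],0,0,.64)
```

```text
hub [0.5054 0.044 ]
tick [0.5315 0.017 ] -45.93 0.0375
nU [0.5441 0.0138] -37.93 0.049
nD [0.5327 0.0049] -55.08 0.0477
post [ 0.586  -0.0377] -45.39 0.1147
yel [ 0.5607 -0.0123] -45.51 0.0789
keyend [ 0.6076 -0.0562] -44.43 0.1431
```

View pics/dw7c.png

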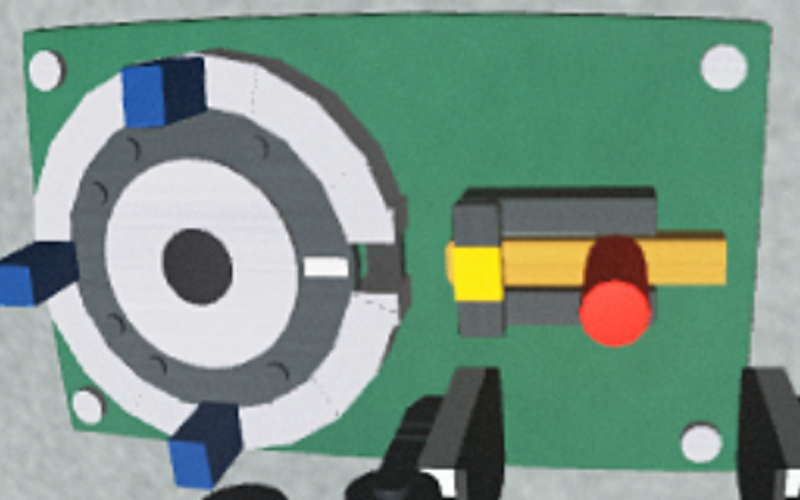

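Call:
carry_out([
  [[0,0,0,0,0,-0.6,40],[0,0,0,0,0,-0.6,40],[0,0,0,0,0,-0.4,40],[0,0,0,0,0,-0.4,40],[0,0,0,0,0,0,28]],
])

```text
time: 13.6
tool_pos: [0.5847, -0.038, 0.1071]
tool_rot: [-0.653, 0.654, -0.272, 0.269]
contact_force: [-0.5, 0.8, -0.6]
gripper_width: 0.329
```

Call:
carry_out([
  [[0,0,0,0,0,0,28],[0,0,0,0,0,0,28]],
])

```text
time: 13.8
tool_pos: [0.5873, -0.0386, 0.1112]
tool_rot: [0.653, -0.653, 0.27, -0.271]
contact_force: [-0.0, 0.6, 0.5]
gripper_width: 0.326
```

Run:
```python
from m import *
s=state();P=pose();print(s['time'],P[0],s['contact_force'],s['gripper_width'])
im=grab_frame('wrist');cv2.imwrite("pics/dw8.png",cv2.resize(im,(800,600)))
```

```text
13.8 [ 0.58728812 -0.03855028  0.11123887] [-0.03637137  0.59870737  0.52573969] 0.3255884526469467
```

View pics/dw8.png

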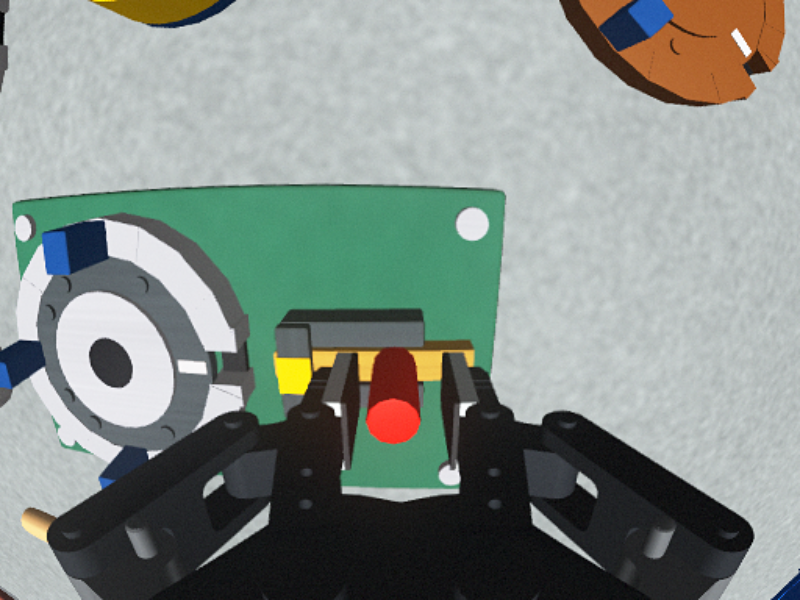

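Call:
carry_out([
  [[0,0,0,-0.03,0.03,0,28],[0,0,0,-0.03,0.03,0,28],[0,0,0,-0.03,0.03,0,28],[0,0,0,-0.03,0.03,0,28],[0,0,0,-0.03,0.03,0,28]],
])

```text
time: 14.35
tool_pos: [0.5806, -0.0326, 0.1101]
tool_rot: [-0.653, 0.653, -0.27, 0.271]
contact_force: [1.7, -1.7, -1.5]
gripper_width: 0.327
```

Call:
carry_out([
  [[0,0,0,-0.03,0.03,0,28],[0,0,0,-0.03,0.03,0,28],[0,0,0,-0.03,0.03,0,28],[0,0,0,-0.02,0.02,0,28],[0,0,0,-0.02,0.02,0,28]],
])

```text
time: 14.85
tool_pos: [0.5752, -0.0272, 0.11]
tool_rot: [-0.653, 0.653, -0.27, 0.271]
contact_force: [1.2, -1.3, -0.4]
gripper_width: 0.326
```

```bash
cat > look.py <<'E'
import sys
from m import *
k=sys.argv[1]
s=state();P=pose();print(s['time'],P[0],s['contact_force'],s['ft_torque'])
np.savez(f'p{k}.npz',p=P[0],q=s['tool_rot'])
im=grab_frame('wrist');cv2.imwrite(f"pics/dw{k}.png",cv2.resize(im[100:340,0:340],(800,565),interpolation=cv2.INTER_CUBIC))
E
python3 look.py 9
```

```text
14.85 [ 0.57521035 -0.02719703  0.11003304] [ 1.24989515 -1.25866611 -0.42741678] [-0.29805066 -0.22445257  0.01672833]
```

View pics/dw9.png

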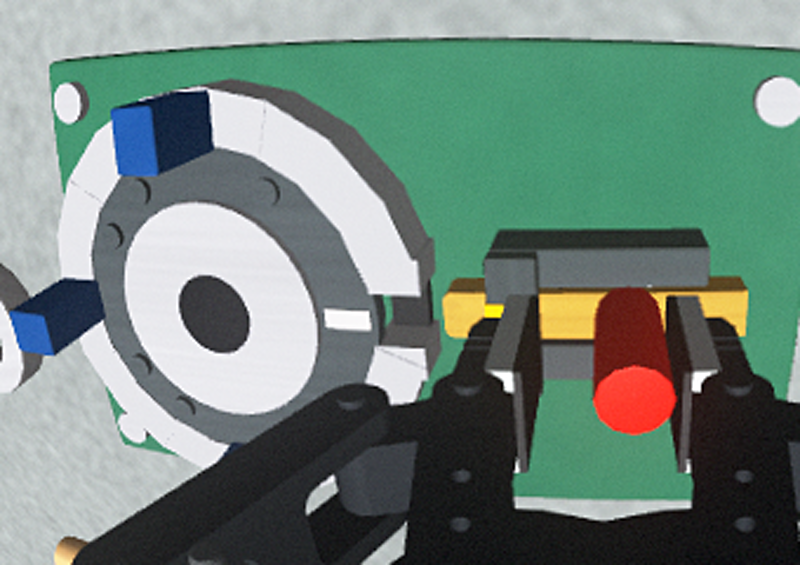

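Outer pad is on the post (view 635,400), and the tongue nose (448,305) is out and in line with the notch. Travel is about 10 mm at about 2 N. I continue slowly through the entry.

Call:
carry_out([
  [[0,0,0,-0.02,0.02,0,28],[0,0,0,-0.02,0.02,0,28],[0,0,0,-0.02,0.02,0,28]],
])

```text
time: 15.2
tool_pos: [0.5728, -0.0248, 0.11]
tool_rot: [-0.653, 0.653, -0.271, 0.271]
contact_force: [1.7, -2.7, 0.5]
gripper_width: 0.326
```

Call:
carry_out([
  [[0,0,0,-0.02,0.02,0,28],[0,0,0,-0.02,0.02,0,28]],
])

```text
time: 15.4
tool_pos: [0.5712, -0.0232, 0.11]
tool_rot: [-0.653, 0.653, -0.271, 0.271]
contact_force: [1.4, -2.3, 0.8]
gripper_width: 0.329
```

```bash
python3 look.py 10
```

```text
15.4 [ 0.57115377 -0.0231977   0.10998902] [ 1.42973224 -2.3168703   0.77335542] [-0.44574136 -0.15094525 -0.00422083]
```

View pics/dw10.png

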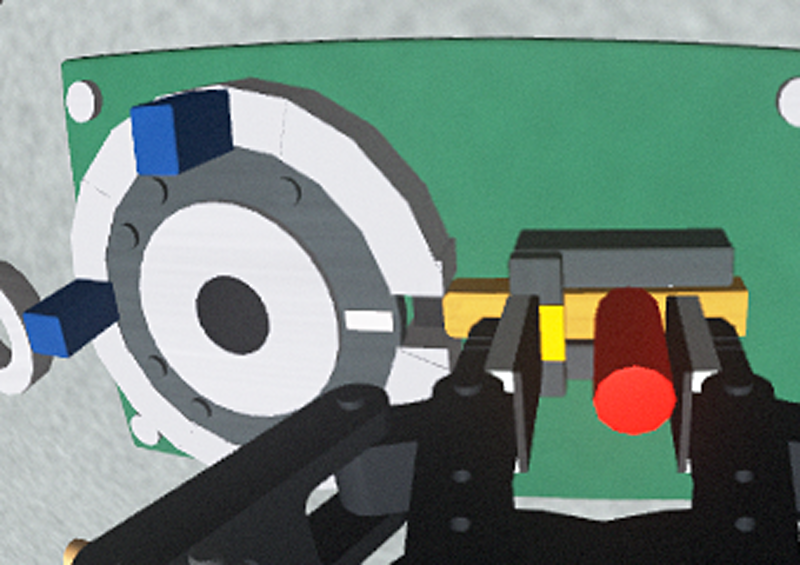

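The nose is at the notch mouth (445,310) and looks centred. On, in short pushes with force checks.

Call:
carry_out([
  [[0,0,0,-0.02,0.02,0,28],[0,0,0,-0.02,0.02,0,28]],
])

```text
time: 15.65
tool_pos: [0.5696, -0.0216, 0.11]
tool_rot: [-0.653, 0.653, -0.271, 0.271]
contact_force: [1.4, -2.1, 1.1]
gripper_width: 0.327
```

Call:
carry_out([
  [[0,0,0,-0.02,0.02,0,28],[0,0,0,0,0,0,28]],
])

```text
time: 15.85
tool_pos: [0.5687, -0.0207, 0.1099]
tool_rot: [0.653, -0.653, 0.271, -0.271]
contact_force: [0.5, -2.6, 1.6]
gripper_width: 0.331
```

```bash
python3 look.py 11
```

```text
15.85 [ 0.56867246 -0.0206587   0.10992763] [ 0.49849769 -2.57282287  1.63772869] [-0.37770262 -0.13356707 -0.0069079 ]
```

View pics/dw11.png

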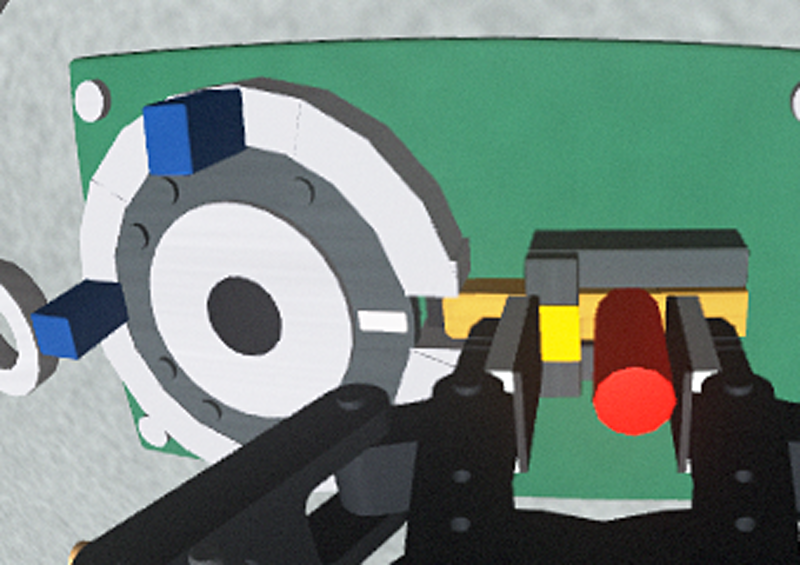

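The tongue is entering the notch with no jam (2.6 N). Now on to the stop, in small steps.

Call:
carry_out([
  [[0,0,0,-0.02,0.02,0,28],[0,0,0,-0.02,0.02,0,28],[0,0,0,0,0,0,28]],
])

```text
time: 16.2
tool_pos: [0.5671, -0.019, 0.1099]
tool_rot: [0.653, -0.653, 0.271, -0.271]
contact_force: [1.0, -2.3, 0.6]
gripper_width: 0.333
```

Call:
carry_out([
  [[0,0,0,-0.02,0.02,0,28],[0,0,0,-0.01,0.01,0,28],[0,0,0,0,0,0,28]],
])

```text
time: 16.5
tool_pos: [0.5659, -0.0179, 0.1099]
tool_rot: [0.653, -0.653, 0.271, -0.271]
contact_force: [0.6, -2.1, 1.3]
gripper_width: 0.326
```

Call:
carry_out([
  [[0,0,0,-0.01,0.01,0,28],[0,0,0,0,0,0,28]],
])

```text
time: 16.7
tool_pos: [0.5656, -0.0175, 0.1099]
tool_rot: [0.653, -0.653, 0.271, -0.271]
contact_force: [0.8, -2.6, 1.5]
gripper_width: 0.328
```

Call:
carry_out([
  [[0,0,0,-0.01,0.01,0,28],[0,0,0,0,0,0,28]],
])

```text
time: 16.9
tool_pos: [0.5652, -0.0172, 0.1099]
tool_rot: [0.653, -0.653, 0.271, -0.271]
contact_force: [1.2, -1.7, 0.9]
gripper_width: 0.327
```

Call:
carry_out([
  [[0,0,0,-0.01,0.01,0,28],[0,0,0,-0.01,0.01,0,28],[0,0,0,0,0,0,28]],
])

```text
time: 17.2
tool_pos: [0.5647, -0.0167, 0.1099]
tool_rot: [-0.653, 0.653, -0.27, 0.271]
contact_force: [2.4, -3.8, -0.9]
gripper_width: 0.329
```

Call:
carry_out([
  [[0,0,0,-0.01,0.01,0,28],[0,0,0,-0.01,0.01,0,28],[0,0,0,0,0,0,28]],
])

```text
time: 17.5
tool_pos: [0.5645, -0.0165, 0.11]
tool_rot: [-0.653, 0.654, -0.269, 0.272]
contact_force: [5.3, -6.0, -3.1]
gripper_width: 0.327
```

```bash
python3 look.py 12
```

```text
17.5 [ 0.56445113 -0.01650143  0.11001284] [ 5.31731226 -6.02503832 -3.07521437] [-0.95324663 -0.8601703   0.04698737]
```

View pics/dw12.png

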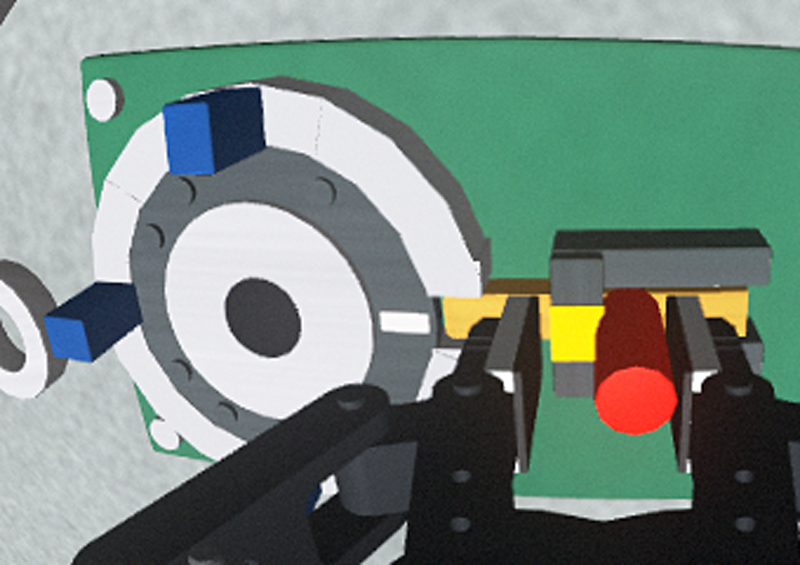

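Force has risen to 8 N with the tool held back and the nose at the notch root (442,310), so this is the stop. One more small press will confirm it.

Call:
carry_out([
  [[0,0,0,-0.01,0.01,0,28],[0,0,0,0,0,0,28],[0,0,0,0,0,0,28]],
])

```text
time: 17.85
tool_pos: [0.5643, -0.0164, 0.11]
tool_rot: [-0.653, 0.654, -0.269, 0.272]
contact_force: [7.4, -7.9, -4.2]
gripper_width: 0.331
```

The stop holds at 11 N. I back off and open around the post, then rise.

Call:
carry_out([
  [[0,0,0,0.04,-0.04,0,28],[0,0,0,0.05,-0.05,0,34],[0,0,0,0.02,-0.02,0,38],[0,0,0,0,0,0,38],[0,0,0,0,0,0,38]],
])

```text
time: 18.35
tool_pos: [0.5673, -0.0193, 0.1097]
tool_rot: [0.653, -0.653, 0.271, -0.27]
contact_force: [0.9, -0.2, 0.3]
gripper_width: 0.443
```

Call:
carry_out([
  [[0,0,0,0,0,0.4,38],[0,0,0,0,0,0.8,38],[0,0,0,0,0,0.8,38],[0,0,0,0.5,-0.5,0.5,38],[0,0,0,0,0,0,38]],
])

```text
time: 18.85
tool_pos: [0.5911, -0.0413, 0.2164]
tool_rot: [0.654, -0.653, 0.267, -0.275]
contact_force: [-0.4, 0.4, 0.5]
gripper_width: 0.447
```

Run:
```python
from m import *
s=state();P=pose();print(s['time'],P[0],s['contact_force'])
np.savez('p13.npz',p=P[0],q=s['tool_rot'])
im=grab_frame('wrist');cv2.imwrite('pics/dw13.png',cv2.resize(im[80:280,0:280],(800,571),interpolation=cv2.INTER_CUBIC))
cv2.imwrite('pics/s13.png',grab_frame('scene'))
```

```text
18.85 [ 0.59113121 -0.04130397  0.21644916] [-0.3718541   0.44424079  0.46270334]
```

View pics/dw13.png

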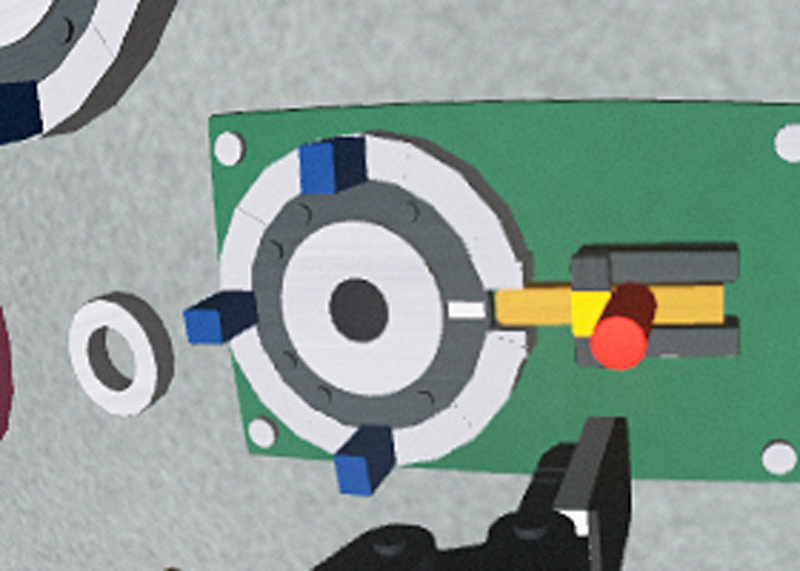

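View pics/s13.png

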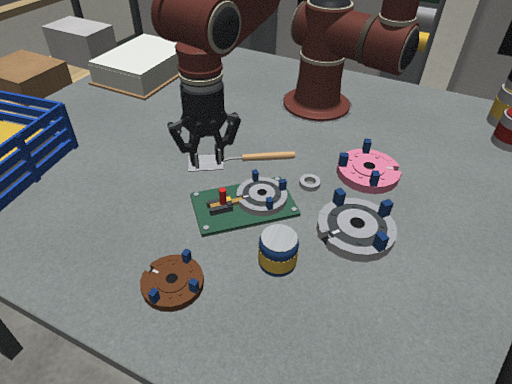

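Run:
```python
from m import *
s=state();P=pose();print(s['time'],P[0])
im=grab_frame('wrist')
b=max(blobs(im,*COL['red']),key=lambda t:-abs(t[1][0]-215)-abs(t[1][1]-200));print(b)
p=onz('wrist',b[1],.066,P);print(p,np.hypot(*(p-[.5047,.0437])))
```

```text
18.95 [ 0.58798086 -0.03975981  0.21143412]
(np.int32(26), array([223. , 192.8]), array([213, 190,  19,   9], dtype=int32))
[ 0.57437974 -0.01844387] 0.09336555343142258
```

Run:
```python
from m import *
s=state();P=pose();print(s['time'],P[0],s['contact_force'])
im=grab_frame('wrist')
h=cv2.cvtColor(im,cv2.COLOR_BGR2HSV)
m=cv2.inRange(h,(0,150,190),(10,255,255));m[:, :150]=0;m[:150]=0;m[260:]=0
ys,xs=np.nonzero(m);print(len(xs))
cn=max(cv2.findContours(m,0,1)[0],key=cv2.contourArea);c,r=cv2.minEnclosingCircle(cn);print(c,r)
p=onz('wrist',c,.066,P);print(p,np.hypot(*(p-[.5047,.0437])))
# same measure before push, from stored frame 7
im=cv2.imread('pics/dw7.png');z=np.load('p7.npz');h=cv2.cvtColor(im,cv2.COLOR_BGR2HSV)
m=cv2.inRange(h,(0,150,190),(10,255,255));m[:250]=0;m[400:]=0
cn=max(cv2.findContours(m,0,1)[0],key=cv2.contourArea);c,r=cv2.minEnclosingCircle(cn);print(c,r)
p2=onz('wrist',(np.array(c)+.5)*.64-.5,.066,(z['p'],q(z['q'])));print(p2,np.hypot(*(p2-p)))
```

```text
19.0 [ 0.58707355 -0.03935617  0.2098626 ] [ 0.53235228 -0.4487622  -0.88225032]
305
(222.11143493652344, 199.75714111328125) 10.139830589294434
[ 0.56901099 -0.02107643] 0.09127918807709949
(396.9545593261719, 326.5) 17.312122344970703
[ 0.5858041  -0.03722224] 0.0232958286623378
```

Vision gives 23.3 mm of travel (good to about 1 mm) and the push ended on a stop. Plenty of time is left, so I press once more, a bit harder but under 20 N, to make sure it is fully home.

Call:
carry_out([
  [[0,0,0,-0.5,0.5,0,38],[0,0,0,0,0,-0.9,38],[0,0,0,0,0,-0.9,38],[0,0,0,0,0,-0.7,38],[0,0,0,0,0,0,38]],
])

```text
time: 19.55
tool_pos: [0.5628, -0.0184, 0.1036]
tool_rot: [-0.652, 0.654, -0.275, 0.266]
contact_force: [-0.4, -0.8, -0.6]
gripper_width: 0.447
```

Call:
carry_out([
  [[0,0,0,0,0,0,28],[0,0,0,0,0,0,28],[0,0,0,0,0,0,28],[0,0,0,-0.03,0.03,0,28],[0,0,0,-0.03,0.03,0,28]],
])

```text
time: 20.05
tool_pos: [0.5656, -0.0172, 0.111]
tool_rot: [0.653, -0.653, 0.27, -0.271]
contact_force: [-0.8, 0.4, -0.4]
gripper_width: 0.326
```

Call:
carry_out([
  [[0,0,0,-0.02,0.02,0,28],[0,0,0,0,0,0,28]],
])

```text
time: 20.25
tool_pos: [0.5648, -0.0166, 0.1105]
tool_rot: [-0.653, 0.653, -0.27, 0.271]
contact_force: [0.1, -1.3, 0.9]
gripper_width: 0.325
```

Call:
carry_out([
  [[0,0,0,-0.02,0.02,0,28],[0,0,0,0,0,0,28]],
])

```text
time: 20.45
tool_pos: [0.5647, -0.0164, 0.1106]
tool_rot: [-0.653, 0.654, -0.269, 0.272]
contact_force: [3.9, -5.0, 0.1]
gripper_width: 0.33
```

Call:
carry_out([
  [[0,0,0,-0.01,0.01,0,28],[0,0,0,0,0,0,28]],
])

```text
time: 20.65
tool_pos: [0.5646, -0.0163, 0.1106]
tool_rot: [-0.653, 0.654, -0.269, 0.272]
contact_force: [4.8, -5.5, -1.5]
gripper_width: 0.327
```

Call:
carry_out([
  [[0,0,0,-0.02,0.02,0,28],[0,0,0,0,0,0,28]],
])

```text
time: 20.85
tool_pos: [0.5644, -0.0162, 0.1107]
tool_rot: [-0.653, 0.654, -0.268, 0.273]
contact_force: [8.1, -8.8, -4.5]
gripper_width: 0.329
```

Call:
carry_out([
  [[0,0,0,-0.01,0.01,0,28],[0,0,0,0,0,0,28],[0,0,0,0,0,0,28]],
])

```text
time: 21.15
tool_pos: [0.5643, -0.0161, 0.1107]
tool_rot: [-0.653, 0.654, -0.268, 0.274]
contact_force: [9.8, -8.6, -5.3]
gripper_width: 0.331
```

Elastic only (13 N, no further travel), so the key is on its hard stop. Back off and leave.

Call:
carry_out([
  [[0,0,0,0.04,-0.04,0,28],[0,0,0,0.06,-0.06,0,34],[0,0,0,0.03,-0.03,0,38],[0,0,0,0,0,0,38],[0,0,0,0,0,0,38]],
])

```text
time: 21.65
tool_pos: [0.5668, -0.0189, 0.1096]
tool_rot: [-0.653, 0.653, -0.271, 0.27]
contact_force: [-0.1, -0.2, 0.1]
gripper_width: 0.444
```

Call:
carry_out([
  [[0,0,0,0,0,0.4,38],[0,0,0,0,0,0.8,38],[0,0,0,0,0,0.8,38],[0,0,0,0.5,-0.5,0.5,38],[0,0,0,0,0,0,38]],
])

```text
time: 22.15
tool_pos: [0.5907, -0.0409, 0.2164]
tool_rot: [0.654, -0.653, 0.267, -0.275]
contact_force: [-0.2, -0.1, -1.0]
gripper_width: 0.445
```

Call:
carry_out([
  [[0,0,0,0,0,0,38],[0,0,0,0,0,0,38],[0,0,0,0,0,0,38],[0,0,0,0,0,0,38]],
])

```text
time: 22.55
tool_pos: [0.5864, -0.0387, 0.2087]
tool_rot: [-0.653, 0.653, -0.271, 0.27]
contact_force: [-0.4, 0.6, 0.2]
gripper_width: 0.447
```

Run:
```python
from m import *
s=state();P=pose();print(s['time'],P[0],s['contact_force'])
im=grab_frame('wrist');cv2.imwrite('pics/dw14.png',cv2.resize(im,(800,600)))
h=cv2.cvtColor(im,cv2.COLOR_BGR2HSV)
m=cv2.inRange(h,(0,150,190),(10,255,255));m[:, :150]=0;m[:150]=0;m[260:]=0
cn=max(cv2.findContours(m,0,1)[0],key=cv2.contourArea);c,r=cv2.minEnclosingCircle(cn)
p=onz('wrist',c,.066,P);print(c,r,p,np.hypot(*(p-[.5858,-.0372])))
for n,f0 in (('side','pics/side0.png'),('scene','pics/s7.png')):
    a=grab_frame(n);cv2.imwrite(f'pics/{n}14.png',a)
```

```text
22.55 [ 0.58635216 -0.03873461  0.20868693] [-0.39459804  0.55559391  0.17888973]
(223.5, 199.5) 10.12432861328125 [ 0.56935228 -0.02089264] 0.023161555422501295
```

View pics/dw14.png

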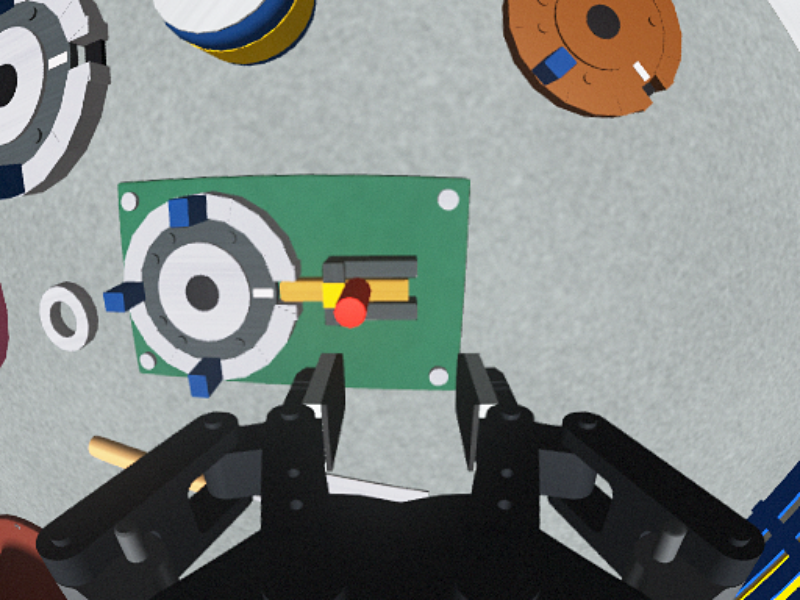

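View pics/side14.png

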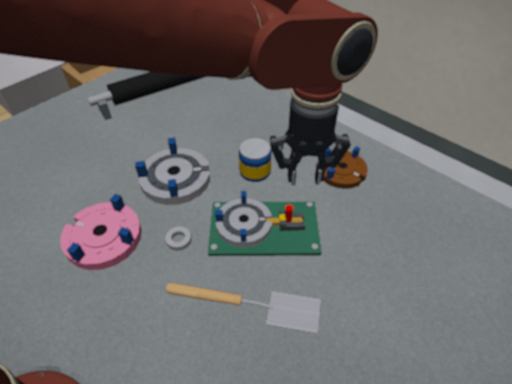

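The key (view 300,291) sits in the notch, the flange is flat, nothing else has moved, and the arm is clear. I hand the job in.

```bash
python3 -c "
from plant import *
print(job_done())"
```

```text
the job is handed in; nothing more can be done
None
```

I turned the small grey flange about 177° clockwise by pushing one blue dog, until its notch was within about 0.5° of the key. I then slid the key by its red post into the notch up to the hard stop, let go and moved the arm clear. I handed the job in at about 23 s.

- **Forces:** the readings were about 2–5 N while turning and entering the notch. Pressing on the stop reached 13 N horizontally. Force is only read at the end of each call, so peaks in between were not seen.
- **Last pictures:** the key is in the notch, and the flange looks flat on its spigot. The tin, knife and bearing look unmoved.
- **One small mismatch:** the camera gave 23.2–23.3 mm of key travel against the nominal 24 mm, within its error of about 1 mm. A second push met a stiff stop at the same place, with no further travel.

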